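Flip the ratchet and clamp the heatsink

ROBOT

A 7-joint arm with a two-finger parallel gripper is mounted at the origin on the work surface. World frame = base frame: x ahead of the robot, y to its left, z up, the work surface at z = 0. Lengths are in mm, angles in rad, forces in N, time in s.
With the tool pointing down it reaches from about 425 to 875 mm from the base axis. Payload 4.7 kg.
Tool frame: the origin (TCP) lies midway between the tips of the shut fingers; the grasp point (between the pads) lies 19 mm behind it (ctrl.pinch_z is the distance from the TCP to the grasp point, in mm); z points along the fingers, y is the line along which they close (so a half turn about z gives the same grasp; the last joint's range is limited). The gripper opens to 87 mm and grips with 3 to 60 N. Pads are 19 mm wide; open, the fingers measure 117 mm over their backs; the gripper's body (75 mm by 190 mm) begins 51 mm behind the grasp point.
Start: joints at [1.171, 0.321, -0.07, 1.45, 0.023, 1.371, -0.057], TCP at [261.342, -595.169, 222.587] pointing down, gripper open.
Joint ranges: [-2.86, 2.86], [-0.3, 2.09], [-1.38, 1.24], [0.06, 2.45], [-1.56, 4.7], [0.09, 2.05], [-2.69, 2.69]. Speed limits (rad/s): [2.57, 2.57, 3.14, 3.14, 3.14, 3.14, 3.14].

INTERFACE

Orientations are given as a unit quaternion [x, y, z, w].
In Python, from rig import ctrl gives the robot as it stands. The module is installed in compiled form; this text tells all that it offers.
- The arm moves only by the shell command python3 -m pendant 'ROWS' [FORCE]. ROWS is JSON, a list of rows, each a list of 3 entries, a list of its own where there are three numbers: the shift along the tool's x, y, z in mm, then the turn, a rotation vector about the tool's x, y, z in rad, then the closure, from -1 (fully open) to 1 (shut), so that 0 is half open. In form: [[[dx, dy, dz], [wx, wy, wz], grip], ...]. A call has 1 to 20 rows; each row is the pose to reach, as a shift and turn from the pose commanded when the call began, along the tool's axes at that moment; what a row does not reach only later rows make up. A row lasts 1/12 s, in which the tool goes at most 41.7 mm and 7.16 degrees, less where a joint would pass 70% of its speed; a pose out of reach is approached as far as the arm can. A call with a gripper value outside its range is refused whole. The fingers move at their own pace and stop on an object; FORCE is the grip in N (left out, the last holds). Time passes only in rows, so rows that repeat a pose let the fingers close. It gives the time, the measured TCP pose, the force, the opening and the grip force at its end, in the units of the state.
- ctrl.read_state(): the state, without advancing time (a new reading comes with each control period).
- ctrl.capture(name): name is "scene" or "top" or "wrist"; returns a dict with "pixels" (480x640x3 uint8, red, green, blue), "mtx" (3x3 intrinsics, pixels), "k1" (the pictures are not rectified: a ray, as slopes to the right and down, at radius r is drawn at 1 + k1 r^2 times it, then the intrinsics apply), "rvec" (rotation vector, rad) and "tvec" (3), from world to camera coordinates, as OpenCV has them. Camera axes: x right, y down, z forward; pixel columns grow to the right and rows downward; lengths in mm; the calibration is good to about 2 mm. A picture is of the moment at which its call begins. There is no depth.
- ctrl.job_done(): hands the job in; it is judged then, once.
Trained networks look in the newest picture that a camera, given by its name, has taken for a name from the list of things; names that differ only in an ending like _2 or _b are one class to them, and where a whole thing is asked for, a point or a joint stands for the part that bears it (a point fixed in the world has none). Each returns a list of dicts, best first, with "conf" (0 to 1); they miss things now and then, are a little off and sometimes report something else, mostly with a low value. They report only what shows in the picture. A call takes as long as a camera call. They do not tell look-alikes from the thing itself.
- ctrl.recognise(camera, query): "rect" ([left, top, right, bottom] in pixels, round what is visible of it).
The state is a dict: "time": time; "joint_pos": joint angles; "dq": joint speeds; "effort": joint torques, N m; "tcp_pos": TCP position; "eef_rot": TCP orientation; "wrist_force": force on the tool from outside, world axes, zero at the start; "torque": the same for the moment, N m; "opening": finger opening in mm; "grip_force": force on a finger pad.
Only numpy, scipy, OpenCV 4.12 (cv2) and the standard library are available. Lean on these libraries where they do the work, as an engineer would, in place of code of your own. Each camera call takes 0.05 s, during which the arm holds its last target. There are 200 camera calls.

TASK

Clamp the heatsink in the ratchet clamp on the repair bench. First flip the red direction lever on the ratchet fully over to its tightening side and swing the orange-gripped handle all the way back to feel that it free-wheels without moving the jaw; then pump the handle until the heatsink is held snugly against the back stop, stopping as soon as you feel the handle stiffen so that the fins are not crushed, and let go. Move the jaw only by the handle and leave the heatsink and the other things on the bench untouched by the gripper.

Things in the scene. Friction and masses are not known exactly. Their poses are not given: they have to be found in the camera images.
- clamp: The bed of the bench clamp: a dark steel plate fixed to the table, 170 (x) x 310 (y) x 15 mm thick; origin at the centre of its underside; its own y axis points from the ratchet end to the back-stop end, z up. The jaw slides along its +y to tighten. The blue back stop (100 wide, top 53 mm above the table) stands on the bed, its face near y 93 mm, but is set differently each time and not measured.
- jaw: Blue sliding jaw with a steel rack, carrying the pad. Block 75 (x) x 22 (y) x 36 mm, top 52 mm above the table; origin 34 mm ahead (+y) of the block's centre at table height, at the clamp's origin at the start. Slides along the clamp's y, 22 mm per rad of driven handle; 30 to 45 mm of travel are needed, two to three strokes. Up to 0.32 rad of a stroke is idle before a tooth (20 teeth) catches.
- axis (a point): Point on the vertical axis about which the ratchet handle turns, on top of the steel ratchet head (84 mm diameter, with a lobe 72 mm out on the side away from the handle; top 78 mm, underside 56 mm above the table). In the clamp frame at x -43, y -90 mm.
- handle (a joint): Angle of the ratchet handle, rad, -0.65 to 0.65 between stops, growing counter-clockwise from above; at 0 it points along the clamp's -y. Counter-clockwise is the tightening stroke, clockwise the return. A flat bar 16 mm wide (top 72 mm above the table) ends in the upright orange grip. It stays where it is left; free-wheeling takes about 1 N at the grip.
- knob (a point): Centre of the top of the orange grip: an upright round post 20 mm in diameter, top 132 mm above the table, clear from z 73 mm (below that a 26 mm collar), standing 120 mm from the ratchet axis on the handle. It does not spin on the handle.
- selector (a joint): Angle of the red direction lever on the handle, rad, -0.42 to 0.42 between stops, growing counter-clockwise from above; at 0 it points at the ratchet axis, along the handle. It starts near -0.4: loosening (handle drives clockwise, free-wheels counter-clockwise). Above 0.36: tightening (drives counter-clockwise, free-wheels clockwise). In between neither pawl holds.
- selector_tip (a point): Centre of the top of the lever's upright red fin, 10 x 10 mm, 50 mm from the lever's pivot, so near the ratchet axis; top 113 mm above the table, fin free from z 86 mm up. About 3 N there moves the lever; it stays where it is left.
- pad: Black rubber pad on the jaw, 66 wide (x) x 6 thick (y) x 28 mm high (19 to 47 mm above the table); origin 3 mm behind its front face, at table height. Sprung, 6 N per mm. Unloaded, driving takes 4 to 5 N at the grip (drag, which also keeps the jaw from running back), of which some 2 N remain when a push pauses; every 5.5 N of clamping adds 1 N.
- heatsink: Loose finned aluminium heatsink, 70 x 70 x 34 mm, 0.2 to 0.3 kg, lying on the clamp bed between pad and back stop with a gap to both; origin at the centre of its underside. It is held well at 5 to 20 N of clamping force; above 30 N the fins bend.
- screwdriver: Bystander: red-handled screwdriver lying beyond the clamp, 190 mm long.
- screw_tray: Bystander: grey divided screw tray, 90 x 120 x 22 mm; origin at the centre of its underside.
- drive: Bystander: hard disk drive, 147 x 102 x 26 mm; origin at the centre of its underside.
- mouse: Bystander: white computer mouse, about 75 x 58 x 33 mm.
- pivot (a point): Pivot of the direction lever, on the handle's far side: 50 mm from the ratchet axis, opposite to the grip, at the top of the head (78 mm above the table).
Things that resemble listed ones, but are neither listed nor needed, are in the scene too. Leave any green look-alike of the heatsink alone.

How it is judged:
By the outcome, as a careful person would: the job done as asked, in the order asked, and still so for the second after the job is handed in, with the robot touching nothing.
It also fails if it takes over 64 s, if anything falls off the work surface, if the arm or the gripper's body presses on something with over 40 N, if the wrist force passes 120 N, or if a joint passes its speed limit or range.

## Working session

There is one attempt and no reset: what is moved stays moved. The work goes in short steps, Python scripts to look and compute and a shell command to move; the robot and the scene stay as the last step left them, time stands still between calls to the robot, and variables do not carry over. Pictures are saved under pics/ and viewed, at most 10 in all, crops included, and the job is handed in when it is done.

```bash
mkdir -p pics; cat > h.py <<'E'
import numpy as np, cv2
from rig import ctrl
def cap(n,f=None):
    c=ctrl.capture(n)
    if f: cv2.imwrite('pics/'+f,cv2.cvtColor(c['pixels'],cv2.COLOR_RGB2BGR))
    return c
def dist(c): return np.array([c['k1'],0,0,0,0],float)
def ray(c,uv,z):
    p=cv2.undistortPoints(np.array([[uv]],float),np.array(c['mtx']),dist(c))[0,0]
    R=cv2.Rodrigues(np.array(c['rvec'],float))[0];t=np.array(c['tvec'],float)
    o=-R.T@t; d=R.T@np.array([p[0],p[1],1]); return o+d*(z-o[2])/d[2]
def proj(c,P):
    return cv2.projectPoints(np.array(P,float).reshape(-1,3),np.array(c['rvec'],float),np.array(c['tvec'],float),np.array(c['mtx']),dist(c))[0].reshape(-1,2)
E
python3 - <<'E'
from h import *
s=ctrl.read_state();print(s)
for n in('top','scene'):
    c=cap(n,n+'0.png')
    for q in('clamp','jaw','knob','selector_tip','pad','heatsink','axis','handle'):
        print(n,q,[(np.round(d['rect']).tolist(),round(d['conf'],2)) for d in ctrl.recognise(n,q)[:3]])
E
```

```text
{'time': 0.0, 'joint_pos': array([ 1.17111652,  0.32183023, -0.07003654,  1.45167727,  0.02259604,
        1.3707923 , -0.05690497]), 'dq': array([-0.00273843, -0.0024843 , -0.00025512, -0.00087412, -0.00150788,
        0.00076532, -0.00101316]), 'effort': array([-1.15099323e-03, -4.91284096e+01, -4.04575747e-01, -3.12525380e+01,
       -6.38302742e-02,  4.38011752e-02,  1.88743734e-04]), 'tcp_pos': array([ 261.05266726, -594.66957171,  221.45530165]), 'eef_rot': array([ 9.78676206e-01,  2.05406817e-01, -2.50636588e-04, -9.27314198e-04]), 'wrist_force': array([ 0.93263304, -0.04431375, -0.21527825]), 'torque': array([-0.05510441, -0.06279372,  0.04432739]), 'grip_force': 0.0, 'opening': 86.99718493151731}
top clamp [([193.0, 193.0, 333.0, 272.0], 0.81)]
top jaw [([255.0, 214.0, 310.0, 231.0], 0.74)]
top knob [([261.0, 218.0, 333.0, 251.0], 0.61)]
top selector_tip []
top pad [([192.0, 192.0, 334.0, 273.0], 0.69), ([228.0, 182.0, 258.0, 194.0], 0.69)]
top heatsink [([170.0, 290.0, 202.0, 327.0], 0.78), ([218.0, 223.0, 251.0, 249.0], 0.62), ([252.0, 212.0, 309.0, 238.0], 0.39)]
top axis [([195.0, 193.0, 336.0, 275.0], 0.73), ([252.0, 214.0, 260.0, 241.0], 0.21)]
top handle [([262.0, 220.0, 336.0, 249.0], 0.56)]
scene clamp [([278.0, 205.0, 445.0, 310.0], 0.84), ([277.0, 218.0, 362.0, 258.0], 0.2)]
scene jaw [([309.0, 236.0, 379.0, 272.0], 0.93)]
scene knob [([277.0, 219.0, 365.0, 257.0], 0.59)]
scene selector_tip [([333.0, 221.0, 361.0, 233.0], 0.66)]
scene pad [([367.0, 244.0, 374.0, 260.0], 0.49), ([367.0, 223.0, 413.0, 259.0], 0.27)]
scene heatsink [([367.0, 224.0, 412.0, 261.0], 0.97), ([396.0, 158.0, 426.0, 189.0], 0.74), ([426.0, 200.0, 484.0, 246.0], 0.7)]
scene axis [([279.0, 205.0, 446.0, 309.0], 0.67)]
scene handle [([279.0, 221.0, 363.0, 258.0], 0.83), ([275.0, 204.0, 445.0, 310.0], 0.17)]
```

```bash
python3 - <<'E'
import cv2
a=cv2.imread('pics/top0.png')[170:340,150:380];b=cv2.imread('pics/scene0.png')[150:320,260:490]
cv2.imwrite('pics/crop0.png',cv2.resize(cv2.vconcat([a,b])[:, :],None,fx=1.75,fy=1.75,interpolation=cv2.INTER_CUBIC))
cv2.imwrite('pics/a.png',cv2.resize(a,None,fx=3.4,fy=3.4,interpolation=cv2.INTER_CUBIC))
cv2.imwrite('pics/b.png',cv2.resize(b,None,fx=3.4,fy=3.4,interpolation=cv2.INTER_CUBIC))
E
```

```text
(no output)
```

View pics/a.png

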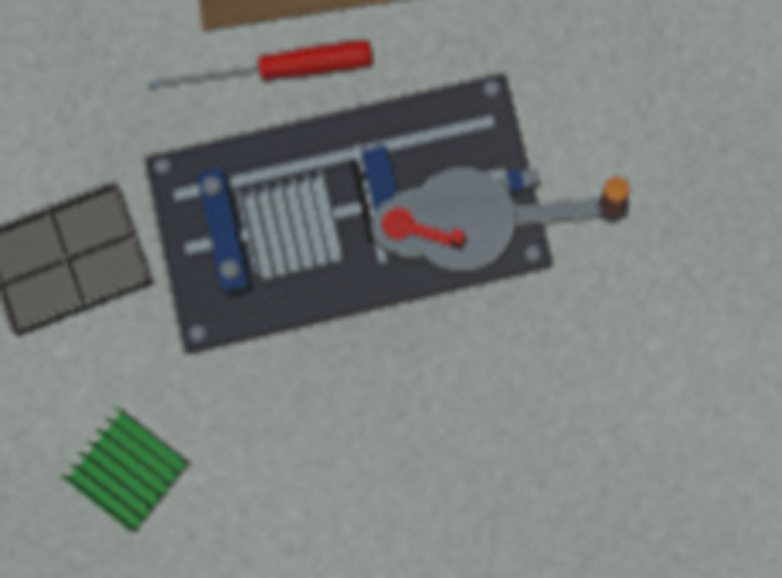

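View pics/b.png

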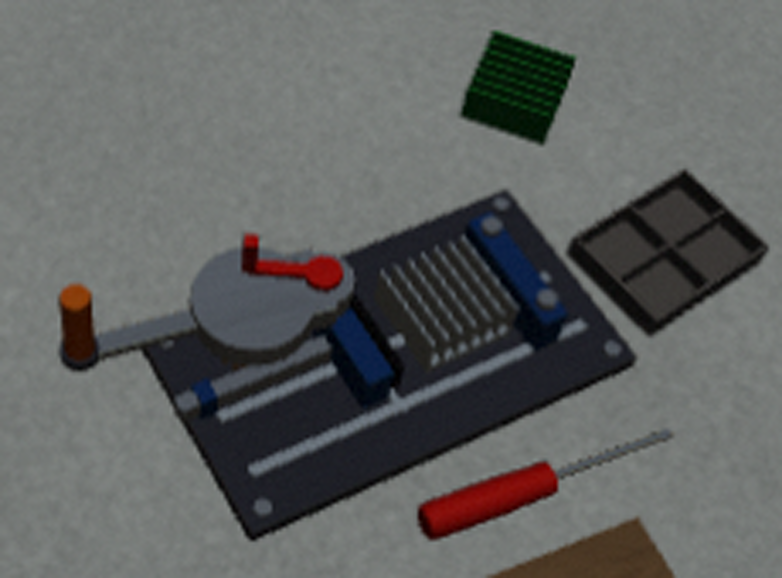

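The top crop shows the silver finned heatsink in the clamp at about (236,236) in full-image pixels. The green look-alike is outside at (186,308), so I leave it alone. The orange knob is at (331,226), the red fin tip at (285,240) and the lever pivot at (267,236). The scene crop shows the same layout.

```bash
python3 - <<'E'
from h import *
from scipy.spatial.transform import Rotation as Ro
T=cap('top');S=cap('scene')
f=lambda p,o:(np.array(p)/3.4+o)
t=lambda p,z:ray(T,f(p,(150,170)),z)[:2]; s=lambda p,z:ray(S,f(p,(260,150)),z)[:2]
C=np.array([t(p,15) for p in [(148,157),(505,75),(552,264),(185,352)]])
C2=np.array([s(p,15) for p in [(505,192),(633,362),(252,537)]])
print('corners',C.round(1).tolist(),'scene',C2.round(1).tolist())
o=C.mean(0); y=(C[0]+C[3]-C[1]-C[2]);y/=np.linalg.norm(y);x=np.array([y[1],-y[0]])
print('o',o,'yaw',np.arctan2(y[1],y[0])-np.pi/2)
ax=o-43*x-90*y;print('axis',ax)
for n,a,b,z in [('knob',(616,190),(76,293),132),('tip',(458,237),(251,238),113),('pivot',(398,224),(324,272),82)]:
    print(n,t(a,z).round(1),s(b,z).round(1))
k=t((616,190),132)
d=k-ax; print('knob r',np.hypot(*d),'handle ang',np.arctan2(d@x,-d@y))
print(Ro.from_quat(ctrl.read_state()['eef_rot']).as_matrix().round(3))
E
```

```text
corners [[629.6, 271.5], [696.4, -25.1], [535.4, -62.1], [466.4, 236.8]] scene [[470.4, 236.3], [634.4, 272.2], [703.0, -23.5]]
o [581.95388558 105.2739753 ] yaw 0.2242970263282975
axis [560.04890002   7.96430668]
knob [ 570.5 -109.7] [ 570.8 -107.6]
tip [539.3  11.1] [540.   13.5]
pivot [556.5  59.2] [556.1  61.4]
knob r 118.15896621098928 handle ang -0.13567922613964084
[[ 0.916  0.402 -0.   ]
 [ 0.402 -0.916 -0.   ]
 [-0.     0.    -1.   ]]
```

```bash
python3 -m pendant '[[[474,-456,0],[0,0,0.4136],1],[[474,-456,0],[0,0,0.4136],1],[[474,-456,0],[0,0,0.4136],1],[[474,-456,0],[0,0,0.4136],1],[[474,-456,0],[0,0,0.4136],1],[[474,-456,0],[0,0,0.4136],1],[[474,-456,0],[0,0,0.4136],1],[[474,-456,0],[0,0,0.4136],1],[[474,-456,0],[0,0,0.4136],1],[[474,-456,0],[0,0,0.4136],1],[[474,-456,0],[0,0,0.4136],1],[[474,-456,0],[0,0,0.4136],1],[[474,-456,0],[0,0,0.4136],1],[[474,-456,0],[0,0,0.4136],1],[[474,-456,0],[0,0,0.4136],1],[[474,-456,0],[0,0,0.4136],1],[[474,-456,0],[0,0,0.4136],1],[[474,-456,0],[0,0,0.4136],1],[[474,-456,0],[0,0,0.4136],1],[[474,-456,0],[0,0,0.4136],1]]'; python3 - <<'E'
from h import *
c=cap('wrist','w1.png')
print(proj(c,[[539.6,12.3,113],[556,60,82],[570.6,-108.6,132],[512,13,93]]).round())
print(ctrl.read_state()['eef_rot'],ctrl.read_state()['joint_pos'].round(2))
E
```

```text
time: 2.67
tcp_pos: [511.7, 11.1, 222.4]
eef_rot: [1.0, -0.001, -0.0, 0.0]
wrist_force: [-0.7, 0.1, 0.3]
opening: 0.4
grip_force: 0.0
[[320. 203.]
 [263. 177.]
 [492. 164.]
 [319. 231.]]
[ 9.99998909e-01 -1.41640495e-03 -1.36403662e-04  3.96562370e-04] [ 0.52  0.06 -0.61  1.77  0.03  1.32 -1.67]
```

View pics/w1.png

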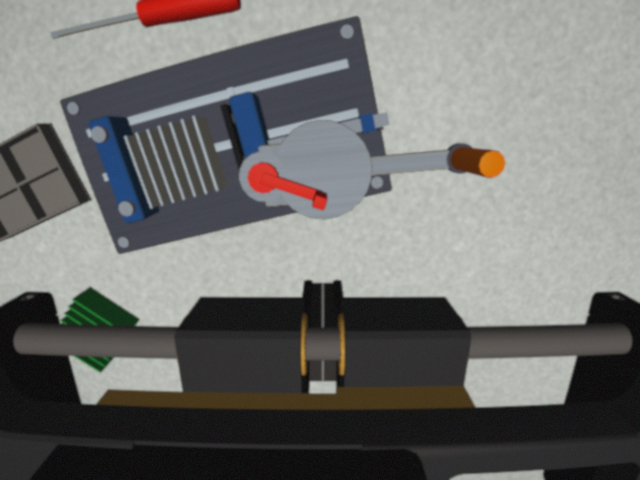

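The wrist view matches the projections: fin top at (320,202), knob at (491,164), silver heatsink at (175,160). Next I descend beside the fin and push the lever toward +x.

```bash
python3 -m pendant '[[[0,0,41],[0,0,0],1],[[0,0,82],[0,0,0],1],[[0,0,112],[0,0,0],1],[[0,0,129],[0,0,0],1],[[0,0,129],[0,0,0],1],[[8,0,129],[0,0,0],1],[[16,0,129],[0,0,0],1],[[22,0,129],[0,0,0],1],[[28,0,129],[0,0,0],1],[[34,0,129],[0,0,0],1],[[39,0,129],[0,0,0],1],[[43,0,129],[0,0,0],1],[[46,0,129],[0,0,0],1],[[48,0,129],[0,0,0],1],[[50,0,129],[0,0,0],1],[[51,0,129],[0,0,0],1],[[51,0,129],[0,0,0],1]]'
```

```text
time: 4.13
tcp_pos: [563.3, 14.1, 93.9]
eef_rot: [1.0, 0.001, 0.0, -0.001]
wrist_force: [-2.5, 0.8, 2.0]
opening: 0.4
grip_force: 1.9
```

```bash
python3 -m pendant '[[[2,0,0],[0,0,0],1],[[4,0,0],[0,0,0],1],[[4,0,0],[0,0,0],1]]'; python3 -m pendant '[[[2,0,0],[0,0,0],1],[[2,0,0],[0,0,0],1]]';  python3 - <<'E'
from h import *
c=cap('wrist','w2.png')
im=cv2.imread('pics/w2.png');cv2.imwrite('pics/w2z.png',cv2.resize(im[100:420,160:560],None,fx=1.8,fy=1.8))
E
```

```text
time: 4.38
tcp_pos: [565.2, 14.5, 93.6]
eef_rot: [1.0, 0.001, -0.002, -0.0]
wrist_force: [-8.4, 1.2, 8.9]
opening: 0.5
grip_force: 5.0
time: 4.55
tcp_pos: [565.6, 14.1, 93.5]
eef_rot: [1.0, 0.001, -0.004, -0.0]
wrist_force: [-13.3, 1.6, 11.1]
opening: 0.4
grip_force: 7.1
```

View pics/w2z.png

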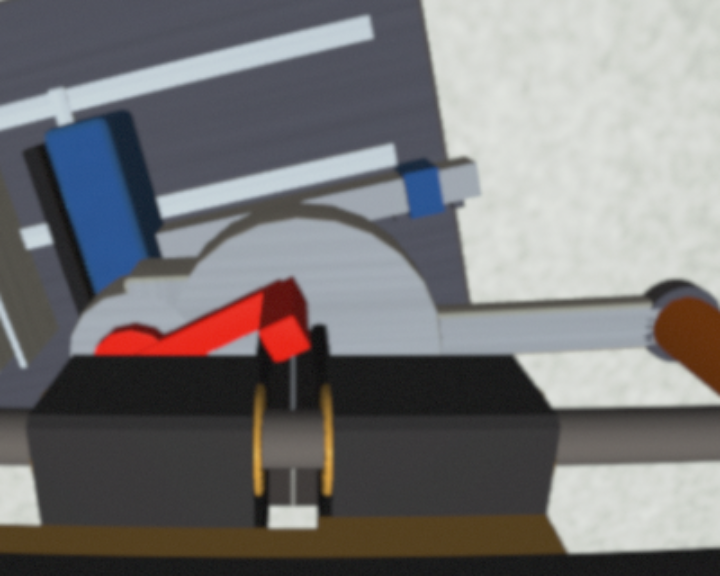

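Lever is against its stop: force rose to 13 N with almost no travel, and the red arm points to the far side. Next I back off, rise and turn toward the knob.

```bash
python3 -m pendant '[[[-16,0,0],[0,0,0],1],[[-18,0,0],[0,0,0],1],[[-18,0,-40],[0,0,0],1],[[-18,0,-80],[0,0,0],1],[[-10,30,-100],[0,0,-0.12],0.1],[[0,60,-100],[0,0,-0.24],0.1],[[4,100,-100],[0,0,-0.36],0.1],[[4,140,-100],[0,0,-0.48],0.1],[[4,180,-100],[0,0,-0.6],0.1],[[4,194,-100],[0,0,-0.72],0.1],[[4,194,-100],[0,0,-0.84],0.1],[[4,194,-100],[0,0,-0.96],0.1],[[4,194,-100],[0,0,-1.08],0.1],[[4,194,-100],[0,0,-1.2],0.1],[[4,194,-100],[0,0,-1.32],0.1],[[4,194,-100],[0,0,-1.44],0.1],[[4,194,-100],[0,0,-1.56],0.1],[[4,194,-100],[0,0,-1.66],0.1],[[4,194,-100],[0,0,-1.66],0.1]]';python3 - <<'E'
from h import *
c=cap('wrist','w3.png')
h=cv2.cvtColor(c['pixels'],cv2.COLOR_RGB2HSV)
m=((h[...,0]>8)&(h[...,0]<20)&(h[...,1]>180)&(h[...,2]>170)).astype('uint8')
n,l,s,ce=cv2.connectedComponentsWithStats(m);i=1+s[1:,4].argmax();print(s[i],ray(c,ce[i],132))
print([(np.round(d['rect']).tolist(),round(d['conf'],2)) for d in ctrl.recognise('wrist','knob')[:3]])
print(proj(c,[[570.6,-108.6,132]]),ctrl.read_state()['tcp_pos'],ctrl.read_state()['joint_pos'].round(2))
E
```

```text
time: 6.18
tcp_pos: [574.1, -181.5, 193.5]
eef_rot: [0.674, 0.739, 0.001, 0.001]
wrist_force: [0.4, 0.9, 0.1]
opening: 39.1
grip_force: 0.0
[308 131  27  29 601] [ 565.74063074 -109.44118526  132.        ]
[([278.0, 0.0, 380.0, 161.0], 0.7)]
[[328.96590107 144.17610649]] [ 573.7046243  -181.38810816  193.53845033] [ 0.85  0.31 -0.71  1.6   0.2   1.31  0.2 ]
```

View pics/w3.png

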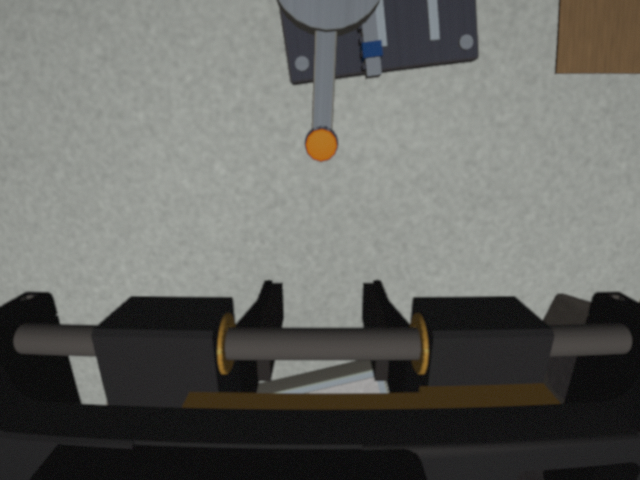

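Wrist view: knob top at (321,144), so the knob is at about (566,-109) and the handle angle about -0.17. Next I move over it and descend around the post.

```bash
python3 -m pendant '[[[36,0,0],[0,0,0.04],0.1],[[72,-1.5,0],[0,0,0.04],0.1],[[72,-1.5,0],[0,0,0.04],0.1],[[72,-1.5,0],[0,0,0.04],0.1],[[72,-1.5,40],[0,0,0.04],0.1],[[72,-1.5,80],[0,0,0.04],0.1],[[72,-1.5,108],[0,0,0.04],0.1],[[72,-1.5,108],[0,0,0.04],0.1],[[72,-1.5,108],[0,0,0.04],0.4],[[72,-1.5,108],[0,0,0.04],0.4],[[72,-1.5,108],[0,0,0.04],0.4]]' ; python3 - <<'E'
from h import *
c=cap('wrist','w4.png')
print(ctrl.read_state()['joint_pos'].round(2))
for D in (-.1,-.2,-.3,-.4,-.45,-.5,-.53,-.55): print(D,(120*(1-np.cos(D))).round(1),(120*np.sin(D)).round(1))
E
```

```text
time: 7.2
tcp_pos: [567.2, -110.0, 88.1]
eef_rot: [0.69, 0.724, 0.001, 0.002]
wrist_force: [-1.4, 0.0, 0.1]
opening: 28.9
grip_force: 0.0
[ 0.75  0.35 -0.71  1.78  0.26  1.1  -0.  ]
-0.1 0.6 -12.0
-0.2 2.4 -23.8
-0.3 5.4 -35.5
-0.4 9.5 -46.7
-0.45 11.9 -52.2
-0.5 14.7 -57.5
-0.53 16.5 -60.7
-0.55 17.7 -62.7
```

View pics/w4.png

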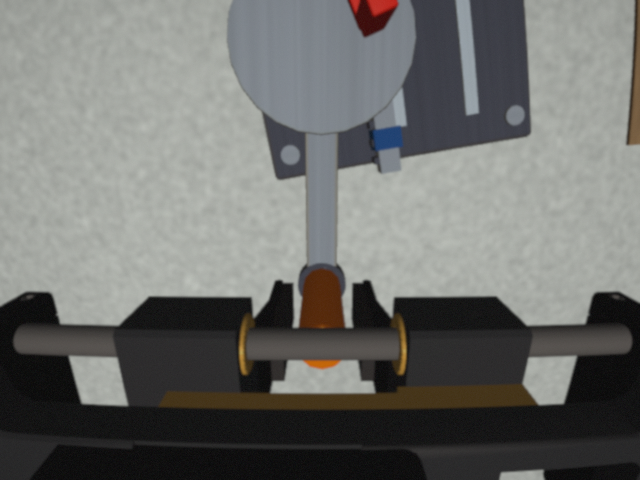

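The post sits centred between the fingers, with its base at (322,285), and the red fin is at (372,10). Now the free-wheel return, clockwise.

```bash
python3 -m pendant '[[[0,-6,0],[0,0,0.05],0.4],[[0.5,-12,0],[0,0,0.1],0.4],[[1.5,-18,0],[0,0,0.15],0.4],[[2.4,-24,0],[0,0,0.2],0.4],[[4,-30,0],[0,0,0.25],0.4],[[5.4,-35.5,0],[0,0,0.3],0.4],[[7,-41,0],[0,0,0.35],0.4],[[9.5,-46.7,0],[0,0,0.4],0.4],[[11.9,-52.2,0],[0,0,0.45],0.4],[[14.7,-57.5,0],[0,0,0.5],0.4],[[14.7,-57.5,0],[0,0,0.5],0.4]]'; python3 -m pendant '[[[0,-2,0],[0,0,0.01],0.4],[[0,-4,0],[0,0,0.02],0.4],[[0,-4,0],[0,0,0.02],0.4]]';python3 -m pendant '[[[0,-2,0],[0,0,0.01],0.4],[[0,-2,0],[0,0,0.01],0.4]]'
```

```text
time: 8.17
tcp_pos: [508.5, -98.1, 87.7]
eef_rot: [0.848, 0.531, 0.001, 0.002]
wrist_force: [0.9, -0.2, 1.0]
opening: 25.8
grip_force: 0.5
time: 8.42
tcp_pos: [508.4, -97.8, 87.8]
eef_rot: [0.852, 0.523, 0.004, 0.004]
wrist_force: [10.2, -4.8, -4.2]
opening: 26.2
grip_force: 5.7
time: 8.58
tcp_pos: [508.5, -97.6, 87.8]
eef_rot: [0.855, 0.518, 0.006, 0.006]
wrist_force: [16.8, -5.6, -9.2]
opening: 26.4
grip_force: 8.7
```

```bash
cat >> h.py <<'E'
AX=np.array([560.,8.])
def stroke(c,yaw,hs,side=3,R=119):
    X=np.array([np.cos(yaw),np.sin(yaw)]);Y=np.array([X[1],-X[0]])
    for h in hs:
        a=h-1.3465;u=np.array([np.cos(a),np.sin(a)]);t=np.array([-u[1],u[0]])
        p=AX+R*u+side*t-c
        print('[[%.1f,%.1f,0],[0,0,%.2f],0.4],'%(p@X,p@Y,-(a+np.pi-yaw)),end='')
    print()
E
python3 -c "
from h import *
stroke(np.array([503.7,-95.5]),1.089,np.arange(-.65,.7,.07))
c=cap('wrist');print(ray(c,[320,240],15))
for q in('jaw','pad','heatsink'):
  for n in('top','scene'):
    if q=='jaw': cap(n)
    print(q,n,[(np.round(d['rect']).tolist(),round(d['conf'],2)) for d in ctrl.recognise(n,q)[:3]])
print(ctrl.read_state()['joint_pos'].round(2))"
```

```text
[[-0.8,11.6,0],[0,0,-0.06],0.4],[[0.1,19.9,0],[0,0,-0.13],0.4],[[1.7,28.1,0],[0,0,-0.20],0.4],[[3.8,36.1,0],[0,0,-0.27],0.4],[[6.5,44.0,0],[0,0,-0.34],0.4],[[9.7,51.7,0],[0,0,-0.41],0.4],[[13.4,59.1,0],[0,0,-0.48],0.4],[[17.7,66.3,0],[0,0,-0.55],0.4],[[22.4,73.1,0],[0,0,-0.62],0.4],[[27.6,79.6,0],[0,0,-0.69],0.4],[[33.3,85.8,0],[0,0,-0.76],0.4],[[39.4,91.5,0],[0,0,-0.83],0.4],[[45.8,96.7,0],[0,0,-0.90],0.4],[[52.6,101.5,0],[0,0,-0.97],0.4],[[59.7,105.9,0],[0,0,-1.04],0.4],[[67.2,109.7,0],[0,0,-1.11],0.4],[[74.8,112.9,0],[0,0,-1.18],0.4],[[82.7,115.7,0],[0,0,-1.25],0.4],[[90.7,117.8,0],[0,0,-1.32],0.4],[[98.9,119.5,0],[0,0,-1.39],0.4],
[511.83657738 -89.01454076  15.        ]
jaw top [([253.0, 214.0, 308.0, 240.0], 0.67)]
jaw scene [([309.0, 241.0, 379.0, 273.0], 0.65)]
pad top []
pad scene [([366.0, 246.0, 376.0, 264.0], 0.54)]
heatsink top [([170.0, 288.0, 205.0, 329.0], 0.88), ([221.0, 222.0, 248.0, 252.0], 0.85), ([143.0, 224.0, 196.0, 267.0], 0.51)]
heatsink scene [([370.0, 222.0, 411.0, 260.0], 0.75), ([397.0, 157.0, 428.0, 190.0], 0.67)]
[ 0.75  0.2  -0.66  1.93  0.14  1.05 -0.46]
```

```bash
python3 -m pendant '[[[-0.8,11.6,0],[0,0,-0.06],0.4],[[0.1,20,0],[0,0,-0.13],0.4],[[1.7,28,0],[0,0,-0.2],0.4],[[3.8,36,0],[0,0,-0.27],0.4],[[6.5,44,0],[0,0,-0.34],0.4],[[9.7,51.7,0],[0,0,-0.41],0.4],[[13.4,59,0],[0,0,-0.48],0.4],[[17.7,66,0],[0,0,-0.55],0.4],[[22.4,73,0],[0,0,-0.62],0.4],[[27.6,79.6,0],[0,0,-0.69],0.4]]'; python3 -m pendant '[[[7.3,1.5,0],[0,0,-0.07],0.4]]'
```

```text
time: 9.87
tcp_pos: [583.9, -108.9, 86.0]
eef_rot: [0.628, 0.778, -0.002, -0.001]
wrist_force: [-4.9, -1.4, 3.3]
opening: 26.0
grip_force: 2.3
time: 9.95
tcp_pos: [584.8, -103.6, 85.8]
eef_rot: [0.601, 0.799, -0.002, 0.0]
wrist_force: [-3.4, -5.6, 0.5]
opening: 25.9
grip_force: 2.5
```

```bash
python3 -c "
from h import *
stroke(np.array([587,-100.5]),1.849,[-.01,.05,.12,.19,.26,.33,.40,.47,.54,.60,.65])"
```

```text
[[-7.2,-0.8,0],[0,0,0.06],0.4],[[-7.3,6.4,0],[0,0,0.00],0.4],[[-6.8,14.7,0],[0,0,-0.07],0.4],[[-5.7,23.0,0],[0,0,-0.14],0.4],[[-4.1,31.1,0],[0,0,-0.21],0.4],[[-1.9,39.2,0],[0,0,-0.28],0.4],[[0.8,47.0,0],[0,0,-0.35],0.4],[[4.1,54.7,0],[0,0,-0.42],0.4],[[7.9,62.1,0],[0,0,-0.49],0.4],[[11.6,68.2,0],[0,0,-0.55],0.4],[[15.0,73.1,0],[0,0,-0.60],0.4],
```

```bash
python3 -m pendant '[[[-7.3,6.4,0],[0,0,0],0.4],[[-6.8,14.7,0],[0,0,-0.07],0.4],[[-5.7,23,0],[0,0,-0.14],0.4],[[-4.1,31,0],[0,0,-0.21],0.4],[[-1.9,39.2,0],[0,0,-0.28],0.4],[[0.8,47,0],[0,0,-0.35],0.4],[[4.1,54.7,0],[0,0,-0.42],0.4],[[7.9,62,0],[0,0,-0.49],0.4],[[11.6,68.2,0],[0,0,-0.55],0.4],[[11.6,68.2,0],[0,0,-0.55],0.4]]'; python3 -c "
from h import *
c=cap('wrist','w5.png');print(ctrl.read_state()['joint_pos'].round(2))
d=ctrl.read_state()['tcp_pos'][:2]-AX;print(np.hypot(*d),np.arctan2(d[1],d[0])+1.3465)
X=np.array([np.cos(1.849),np.sin(1.849)]);Y=np.array([X[1],-X[0]]);cm=np.array([587,-100.5])+11.6*X+68.2*Y;print(cm)
stroke(cm,2.399,np.arange(.55,-.7,-.07),-3)
"
```

```text
time: 10.78
tcp_pos: [647.6, -71.7, 85.5]
eef_rot: [0.362, 0.932, -0.001, 0.0]
wrist_force: [-0.4, -3.1, -0.5]
opening: 25.8
grip_force: 1.3
[ 0.68  0.56 -0.82  1.58  0.43  1.2   0.6 ]
118.12857430304366 0.6080449670139818
[649.39203684 -70.6163299 ]
[[0.4,-11.9,0],[0,0,0.05],0.4],[[1.3,-20.2,0],[0,0,0.12],0.4],[[2.8,-28.4,0],[0,0,0.19],0.4],[[4.9,-36.5,0],[0,0,0.26],0.4],[[7.6,-44.4,0],[0,0,0.33],0.4],[[10.8,-52.1,0],[0,0,0.40],0.4],[[14.5,-59.5,0],[0,0,0.47],0.4],[[18.7,-66.7,0],[0,0,0.54],0.4],[[23.5,-73.5,0],[0,0,0.61],0.4],[[28.7,-80.0,0],[0,0,0.68],0.4],[[34.3,-86.2,0],[0,0,0.75],0.4],[[40.4,-91.9,0],[0,0,0.82],0.4],[[46.8,-97.2,0],[0,0,0.89],0.4],[[53.6,-102.0,0],[0,0,0.96],0.4],[[60.7,-106.3,0],[0,0,1.03],0.4],[[68.1,-110.1,0],[0,0,1.10],0.4],[[75.8,-113.4,0],[0,0,1.17],0.4],[[83.6,-116.2,0],[0,0,1.24],0.4],
```

View pics/w5.png

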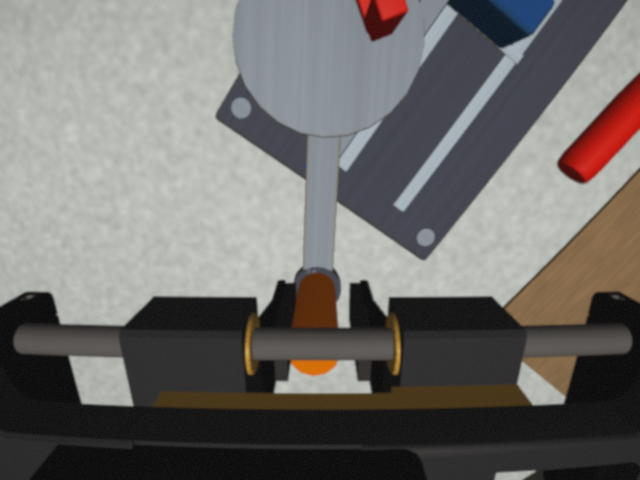

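Post still between the fingers at h≈0.58 and the lever still on the tightening side, with the red fin at (380,15). Return stroke.

```bash
python3 -m pendant '[[[0.4,-11.9,0],[0,0,0.05],0.4],[[1.3,-20.2,0],[0,0,0.12],0.4],[[2.8,-28.4,0],[0,0,0.19],0.4],[[4.9,-36.5,0],[0,0,0.26],0.4],[[7.6,-44.4,0],[0,0,0.33],0.4],[[10.8,-52,0],[0,0,0.4],0.4],[[14.5,-59.5,0],[0,0,0.47],0.4],[[18.7,-66.7,0],[0,0,0.54],0.4],[[23.5,-73.5,0],[0,0,0.61],0.4],[[28.7,-80,0],[0,0,0.68],0.4],[[34.3,-86.2,0],[0,0,0.75],0.4],[[40.4,-91.9,0],[0,0,0.82],0.4],[[46.8,-97.2,0],[0,0,0.89],0.4],[[53.6,-102,0],[0,0,0.96],0.4],[[60.7,-106.3,0],[0,0,1.03],0.4],[[68,-110,0],[0,0,1.1],0.4],[[75.8,-113.4,0],[0,0,1.17],0.4],[[80,-115,0],[0,0,1.21],0.4],[[80,-115,0],[0,0,1.21],0.4]]'; python3 -c "
from h import *
for n in('top','scene'): cap(n,n+'1.png')
a=cv2.imread('pics/top1.png')[185:280,190:330];b=cv2.imread('pics/scene1.png')[195:285,320:460]
cv2.imwrite('pics/ab1.png',cv2.vconcat([cv2.resize(a,(442,300),interpolation=cv2.INTER_CUBIC),cv2.resize(b,(442,284),interpolation=cv2.INTER_CUBIC)]))
X=np.array([np.cos(2.399),np.sin(2.399)]);Y=np.array([X[1],-X[0]]);cm=np.array([649.39,-70.62])+80*X-115*Y;print(cm)
stroke(cm,1.189,np.arange(-.6,.7,.07),3)
"
```

```text
time: 12.42
tcp_pos: [510.5, -99.8, 86.3]
eef_rot: [0.828, 0.56, 0.001, 0.0]
wrist_force: [0.4, -0.3, 0.2]
opening: 26.1
grip_force: 0.0
[ 512.68954211 -101.24653772]
[[0.0,6.9,0],[0,0,-0.01],0.4],[[0.6,15.2,0],[0,0,-0.08],0.4],[[1.7,23.5,0],[0,0,-0.15],0.4],[[3.4,31.6,0],[0,0,-0.22],0.4],[[5.7,39.7,0],[0,0,-0.29],0.4],[[8.5,47.5,0],[0,0,-0.36],0.4],[[11.9,55.1,0],[0,0,-0.43],0.4],[[15.8,62.5,0],[0,0,-0.50],0.4],[[20.2,69.6,0],[0,0,-0.57],0.4],[[25.1,76.3,0],[0,0,-0.64],0.4],[[30.4,82.7,0],[0,0,-0.71],0.4],[[36.2,88.7,0],[0,0,-0.78],0.4],[[42.4,94.3,0],[0,0,-0.85],0.4],[[48.9,99.4,0],[0,0,-0.92],0.4],[[55.8,104.1,0],[0,0,-0.99],0.4],[[63.0,108.3,0],[0,0,-1.06],0.4],[[70.5,111.9,0],[0,0,-1.13],0.4],[[78.2,115.0,0],[0,0,-1.20],0.4],[[86.2,117.6,0],[0,0,-1.27],0.4],
```

View pics/ab1.png

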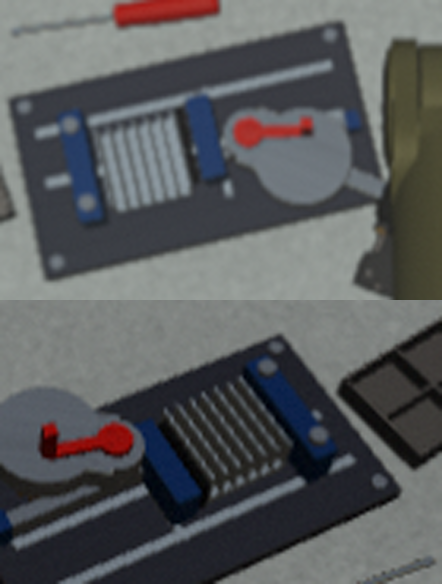

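Top half of the picture: jaw front edge at about (195,140), stop face at about (92,165). That leaves roughly 14 mm to snug, allowing for the heatsink and pad. The fast part goes to h≈-0.25, then I slow down.

```bash
python3 -m pendant '[[[0,6.9,0],[0,0,-0.01],0.4],[[0.6,15.2,0],[0,0,-0.08],0.4],[[1.7,23.5,0],[0,0,-0.15],0.4],[[3.4,31.6,0],[0,0,-0.22],0.4],[[5.7,39.7,0],[0,0,-0.29],0.4],[[8.5,47.5,0],[0,0,-0.36],0.4]]'; python3 -m pendant '[[[0.3,4,0],[0,0,-0.03],0.4],[[0.5,8,0],[0,0,-0.07],0.4]]'; python3 -m pendant '[[[0.3,4,0],[0,0,-0.03],0.4],[[0.5,8,0],[0,0,-0.07],0.4]]'
```

```text
time: 13.02
tcp_pos: [557.3, -111.1, 85.2]
eef_rot: [0.713, 0.701, -0.001, -0.001]
wrist_force: [-4.6, 0.0, 4.6]
opening: 26.2
grip_force: 2.4
time: 13.18
tcp_pos: [565.3, -110.9, 85.2]
eef_rot: [0.689, 0.725, -0.001, -0.001]
wrist_force: [-4.6, -0.9, 4.6]
opening: 26.0
grip_force: 2.4
time: 13.35
tcp_pos: [573.0, -110.3, 85.2]
eef_rot: [0.663, 0.748, -0.001, -0.001]
wrist_force: [-5.1, -1.2, 3.2]
opening: 26.4
grip_force: 2.4
```

```bash
python3 -m pendant '[[[0.2,4,0],[0,0,-0.034],0.4]]'; python3 -m pendant '[[[0.2,4,0],[0,0,-0.034],0.4]]'; python3 -m pendant '[[[0.2,4,0],[0,0,-0.034],0.4]]'; python3 -c "
from h import *
cap('scene','scene2.png');cap('top','top2.png')
for q in('jaw','pad','heatsink'):print(q,[[(np.round(d['rect']).tolist(),round(d['conf'],2)) for d in ctrl.recognise(n,q)[:2]] for n in ('scene','top')])"
```

```text
time: 13.43
tcp_pos: [576.9, -109.9, 85.2]
eef_rot: [0.651, 0.759, -0.001, -0.001]
wrist_force: [-4.0, -2.3, 1.5]
opening: 26.2
grip_force: 2.5
time: 13.52
tcp_pos: [580.9, -109.3, 85.2]
eef_rot: [0.638, 0.77, -0.001, -0.001]
wrist_force: [-4.2, -3.2, 2.7]
opening: 25.6
grip_force: 2.5
time: 13.6
tcp_pos: [584.7, -108.5, 85.2]
eef_rot: [0.625, 0.781, -0.002, -0.001]
wrist_force: [-4.4, -2.9, 1.9]
opening: 26.5
grip_force: 2.5
jaw [[([314.0, 222.0, 361.0, 254.0], 0.68), ([320.0, 231.0, 388.0, 268.0], 0.56)], [([243.0, 214.0, 262.0, 240.0], 0.76)]]
pad [[([374.0, 231.0, 387.0, 256.0], 0.45)], [([243.0, 215.0, 249.0, 243.0], 0.41)]]
heatsink [[([397.0, 156.0, 428.0, 193.0], 0.98), ([372.0, 220.0, 412.0, 259.0], 0.7)], [([170.0, 288.0, 203.0, 328.0], 0.96)]]
```

```bash
python3 -m pendant '[[[0.2,4,0],[0,0,-0.034],0.4]]'; python3 -m pendant '[[[0.2,4,0],[0,0,-0.034],0.4]]'; python3 -m pendant '[[[0.2,4,0],[0,0,-0.034],0.4]]'
```

```text
time: 14.08
tcp_pos: [588.0, -106.4, 85.2]
eef_rot: [0.612, 0.791, -0.001, -0.001]
wrist_force: [-2.8, -3.3, -0.2]
opening: 26.6
grip_force: 2.5
time: 14.17
tcp_pos: [592.1, -105.4, 85.2]
eef_rot: [0.597, 0.802, -0.001, -0.001]
wrist_force: [-4.3, -3.5, 0.4]
opening: 26.2
grip_force: 2.5
time: 14.25
tcp_pos: [596.0, -104.3, 85.2]
eef_rot: [0.584, 0.812, -0.001, -0.0]
wrist_force: [-5.1, -4.7, 0.4]
opening: 26.3
grip_force: 2.5
```

```bash
python3 -c "
import cv2
a=cv2.imread('pics/top2.png')[185:280,190:330];b=cv2.imread('pics/scene2.png')[195:285,320:460]
cv2.imwrite('pics/ab2.png',cv2.vconcat([cv2.resize(a,(442,300),interpolation=cv2.INTER_CUBIC),cv2.resize(b,(442,284),interpolation=cv2.INTER_CUBIC)]))"
```

```text
(no output)
```

View pics/ab2.png

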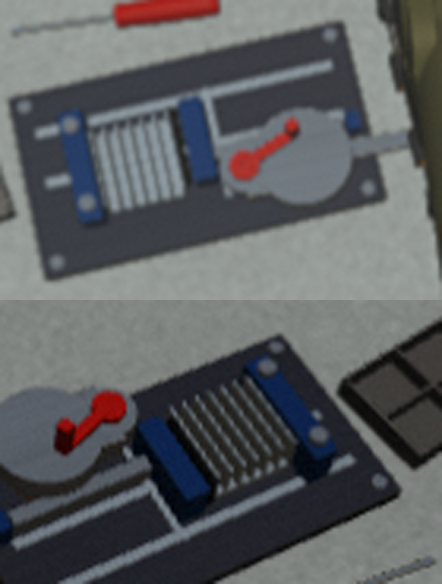

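In this picture the heatsink is nearly at the stop (stop face at about (92,165), heatsink edge at about (98,165)). Jaw front is at about (186,140), so a few mm remain. Continuing in small steps.

```bash
python3 -m pendant '[[[0,4,0],[0,0,-0.034],0.4]]'; python3 -m pendant '[[[0,4,0],[0,0,-0.034],0.4]]'
```

```text
time: 14.33
tcp_pos: [599.9, -103.0, 85.2]
eef_rot: [0.57, 0.822, -0.001, -0.0]
wrist_force: [-5.4, -4.0, 0.8]
opening: 26.1
grip_force: 2.8
time: 14.42
tcp_pos: [603.5, -101.7, 85.2]
eef_rot: [0.556, 0.831, -0.001, -0.001]
wrist_force: [-5.3, -4.3, 0.4]
opening: 26.3
grip_force: 3.1
```

```bash
python3 -m pendant '[[[0,4,0],[0,0,-0.034],0.4]]'
```

```text
time: 14.5
tcp_pos: [607.0, -100.3, 85.2]
eef_rot: [0.542, 0.841, -0.002, -0.001]
wrist_force: [-5.9, -4.2, 1.5]
opening: 26.3
grip_force: 3.3
```

Grip force rose 2.5 → 3.3 over three steps: the handle is stiffening, at roughly 9–12 N of clamping. Stop here, open and withdraw straight up.

```bash
python3 -m pendant '[[[0,-4.5,0],[0,0,0],0.4],[[0,-4.5,0],[0,0,0],0.1],[[0,-4.5,0],[0,0,0],0.1],[[0,-4.5,0],[0,0,0],0.1],[[0,-4.5,0],[0,0,0],0.1],[[0,-4.5,-30],[0,0,0],0.1],[[0,-4.5,-70],[0,0,0],0.1],[[0,-4.5,-110],[0,0,0],0.1],[[-40,-4.5,-125],[0,0,0],0.1],[[-80,-4.5,-125],[0,0,0],0.1],[[-80,-4.5,-125],[0,0,0],0.1]]'; python3 -c "
from h import *
cap('scene','scene3.png');cap('top','top3.png');cap('wrist','w6.png')
a=cv2.imread('pics/top3.png')[185:280,190:330];b=cv2.imread('pics/scene3.png')[195:285,320:460];w=cv2.imread('pics/w6.png')[:420]
cv2.imwrite('pics/ab3.png',cv2.hconcat([cv2.vconcat([cv2.resize(a,(400,280),interpolation=cv2.INTER_CUBIC),cv2.resize(b,(400,280),interpolation=cv2.INTER_CUBIC)]),cv2.resize(w,(400,560))]))"
```

```text
time: 15.42
tcp_pos: [639.5, -184.1, 211.5]
eef_rot: [0.546, 0.838, -0.001, 0.003]
wrist_force: [-1.9, -2.2, -1.9]
opening: 38.8
grip_force: 0.0
```

View pics/ab3.png

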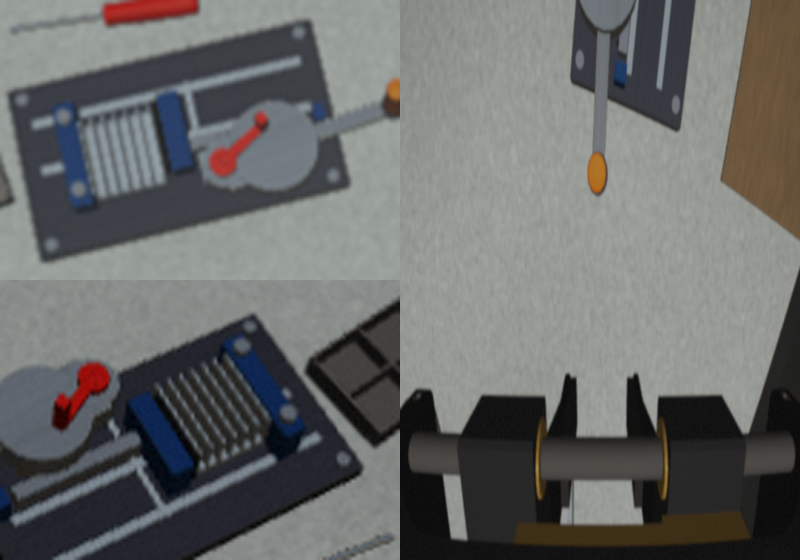

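The picture shows the heatsink between pad and stop with no visible gaps, left edge at about (82–100,110–200) in the top crop. The lever is on the tightening side and the gripper is clear of everything.

```bash
python3 -c "
from rig import ctrl
print(ctrl.job_done())"
```

```text
the job is handed in; nothing more can be done
None
```

I handed the job in after 15.4 s of robot time: the direction lever is fully on its tightening side, the free-wheel check left the jaw in place, and the heatsink is clamped against the back stop at an estimated 8–12 N (worked out from the handle stiffening, not measured directly).

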